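# Weigh a lopsided core-sample tube on a small scale pan

### The arm

A 6-joint arm with a two-finger parallel gripper is mounted at the origin on a cart in front of the work surface, level with it; the furniture and walls round the work are solid. World frame = base frame: x ahead of the robot, y to its left, z up, the work surface at z = 0. Lengths are in mm, angles in rad, forces in N, time in s.
With the tool pointing down it reaches from about 250 to 725 mm from the base axis. Payload 4 kg.
Tool frame: the origin (TCP) lies midway between the tips of the shut fingers; the grasp point (between the pads) lies 19 mm behind it (manip.tcp_to_grasp is the z of the grasp point in the tool frame, in mm); z points along the fingers, y is the line along which they close (so a half turn about z gives the same grasp; the last joint's range is limited). The gripper opens to 85 mm and grips with 20 to 120 N. Pads are 22 mm wide; open, the fingers measure 114 mm over their backs; the gripper's body (76 mm by 85 mm) begins 54 mm behind the grasp point. The pads swing forward as they close: fully open they stand 13 mm farther back than shut.
Start: joints at [-1.345, 0.241, 0.005, 1.335, 0, 1.571], TCP at [111.941, -487.308, 231.306] pointing down, gripper open.
Joint ranges: [-2.72, 2.72], [-1.05, 1.87], [-1.09, 1.28], [-1.99, 2.15], [-1.42, 1.44], [-3.14, 3.14]. Speed limits (rad/s): [2.79, 2.79, 3.14, 3.14, 3.14, 3.14].

### API

Orientations are given as a 3x3 rotation matrix whose columns are the frame's x, y, z axes.
In Python, from plant import manip gives the robot as it stands.
- The arm moves only by the tool send_rows, never from a script. Its argument "plan" is a list of rows, each a list of 3 entries, a list of its own where there are three numbers: the shift along the tool's x, y, z normalised to -1 to 1, where 1 is 40 cm, then the turn, a rotation vector about the tool's x, y, z normalised to -1 to 1, where 1 is 90 degrees, then the finger opening in mm, from 0 to 85.4. In form: [[[dx, dy, dz], [ax, ay, az], hand], ...]. A call has 1 to 12 rows; each row is the pose to reach, as a shift and turn from the pose commanded when the call began, along the tool's axes at that moment; what a row does not reach only later rows make up. A row lasts 1/8 s, in which the tool goes at most 62.5 mm and 10.7 degrees, less where a joint would pass 70% of its speed; a pose out of reach is approached as far as the arm can. A call with a number of a shift or a turn outside -1 to 1 is refused whole. A call with a gripper value outside its range is refused whole. The fingers move at their own pace and stop on an object; the grip force is fixed at half the most. Time passes only in rows, so rows that repeat a pose let the fingers close. It gives the time, the measured TCP pose, the force, the opening and the grip force at its end, in the units of the state.
- manip.observe(): the state, without advancing time (a new reading comes with each control period).
- manip.camera(name): name is "scene" or "top"; returns a dict with "color" (384x512x3 uint8, red, green, blue), "mtx" (3x3 intrinsics, pixels), "pose" (4x4, takes a point from camera to world coordinates). Camera axes: x right, y down, z forward; pixel columns grow to the right and rows downward; lengths in mm; the calibration is good to about 2 mm. A picture is of the moment at which its call begins. There is no depth.
- manip.finish_job(): hands the job in; it is judged then, once.
The state is a dict: "time": time; "joint_pos": joint angles; "joint_vel": joint speeds; "effort": joint torques, N m; "ee_pos": TCP position; "eef_rot": TCP orientation; "wrist_force": force on the tool from outside, world axes, zero at the start; "moment": the same for the moment, N m; "finger_gap": finger opening in mm; "finger_force": force on a finger pad.
Only numpy, scipy, OpenCV 4.12 (cv2) and the standard library are available. Lean on these libraries where they do the work, as an engineer would, in place of code of your own. Each camera call takes 0.05 s, during which the arm holds its last target. There are 200 camera calls.

### The job

Zero the empty scale by pressing its key, then weigh the sealed core tube: it must rest level on the small round pan alone, touching nothing else. The heavy core sits unseen towards one end, so find the balance point by a trial lift and carry the tube held near there, not by its middle. Keep it close to level all the time so that the core does not slide and break, set it down gently, and leave the other things on the desk where they are.

Things in the scene. Friction and masses are not known exactly. Their poses are not given: they have to be found in the camera images.
- tube_centre (a point): Centre of the sealed core tube: straight, square section, grey plastic with a ribbed black cap at each end and a blank white label on top, 200 x 44 x 44 mm, lying flat on the desk. The point is midway along it and half-way up (22 mm above its underside). x runs along the tube, z is up. Both ends look alike.
- core_tube: The same tube; origin at the middle of its underside. It weighs 0.45 to 0.8 kg, nearly all of it a short core jammed unseen near one end: the balance point lies 35 to 60 mm along the tube from its middle, towards the heavy end. Smooth plastic (friction about 0.35): held lightly far from the balance point it turns in the fingers; held hard, its moment is felt at the wrist.
- pan_top (a point): Centre of the upper face of the scale's pan, a flat round steel disc of 70 mm diameter, 8 mm thick, on a short stem 14 mm clear of the scale's white housing. Unloaded, its top is 68 mm above the desk. z is up, x points from the scale's front (control panel) to its back.
- scale: Compact white laboratory scale, 196 mm (x, front to back) by 160 mm, housing 46 mm high, fixed to the desk; origin at the centre of its underside, front at -x. The pan's centre is 32 mm behind the origin.
- pan (a joint): How far the pan has sunk, m: about 0.0004 when empty, about 6 mm per 1 kg of load (1600 N/m), with a stop at 0.007.
- key_top (a point): Centre of the top of the scale's only key, a grey rectangular key of 22 x 32 mm on the control panel at the front of the scale, beside the display; its top is 52 mm above the desk, 6 mm above the panel. It is pressed straight down.
- zero_key (a joint): Travel of the zero key, m: 0 released, 0.004 fully pressed. It springs back; it starts to move at 1 N and takes about 4 N to press fully.
- slide_box: Bystander, blue box of microscope slides with a clear lid, 156 x 80 x 59 mm, behind the tube; origin at the centre of its underside.
- mouse: Bystander, black computer mouse, 104 x 60 x 37 mm, on the right; origin at the centre of its underside.
- rock_sand: Bystander, pale rock sample 26 x 46 x 13 mm near the front edge; origin at the centre of its underside.
- rock_tuff: Bystander, brownish rock sample 22 x 30 x 16 mm between scale and slide box; origin at the centre of its underside.
- dropper_bottle: Bystander, small white dropper bottle, 29 mm across, 69 mm high, at the back in front of the screen; origin at the centre of its underside.
Mind the look-alikes: they are no part of the job. There is more than one size of the core_tube; the job needs the larger.

How it is judged:
By the outcome, as a careful person would: the job done as asked, in the order asked, and still so for the second after the job is handed in, with the robot touching nothing.
It also fails if it takes over 59 s, if anything falls off the work surface, if the arm or the gripper's body presses on something with over 40 N, if the wrist force passes 120 N, or if a joint passes its speed limit or range.

## Working session

There is one attempt and no reset: what is moved stays moved. The work goes in short steps, Python scripts to look and compute and a tool call to move; the robot and the scene stay as the last step left them, time stands still between calls to the robot, and variables do not carry over. Pictures are saved under pics/ and viewed, at most 10 in all, crops included, and the job is handed in when it is done.

Besides the shell and the picture viewer there is one more tool, called by a JSON object that holds its "api" and its "payload". send_rows: Moves the arm, as the interface text tells. Scaled input: -1 to 1 covers 40 cm each way for a shift and 90 degrees each way for a turn. Its arguments: {"type":"object","properties":{"plan":{"type":"array"}},"required":["plan"]}

```bash
ls; mkdir -p pics
python3 - <<'E'
from plant import manip
import cv2, numpy as np
np.set_printoptions(precision=3,suppress=True)
for n in("scene","top"):
    c=manip.camera(n); cv2.imwrite(f"pics/{n}0.png",cv2.resize(c["color"][:,:,::-1],(800,600)))
    print(n,c["mtx"],c["pose"])
o=manip.observe(); print(o, manip.tcp_to_grasp)
E
```

```text
pics
scene [[389.88    0.    256.284]
 [  0.    389.88  190.727]
 [  0.      0.      1.   ]] [[ -0.803  -0.45    0.391 214.814]
 [ -0.596   0.615  -0.516 444.533]
 [ -0.009  -0.647  -0.762 832.651]
 [  0.      0.      0.      1.   ]]
top [[496.402   0.    251.963]
 [  0.    496.402 199.636]
 [  0.      0.      1.   ]] [[   0.029   -0.981    0.192  299.745]
 [  -1.      -0.028    0.005  -65.24 ]
 [   0.      -0.192   -0.981 1498.359]
 [   0.       0.       0.       1.   ]]
{'time': 0.1, 'joint_pos': array([-1.345,  0.241,  0.004,  1.335, -0.   ,  1.571]), 'joint_vel': array([ 0.002,  0.   ,  0.002, -0.   , -0.002,  0.   ]), 'effort': array([  0.001, -37.314,  25.301,   0.011,   0.   ,   0.   ]), 'ee_pos': array([ 111.817, -486.763,  230.498]), 'eef_rot': array([[ 0.975,  0.224, -0.   ],
       [ 0.224, -0.975,  0.002],
       [-0.   , -0.002, -1.   ]]), 'wrist_force': array([-0.588, -0.756,  1.59 ]), 'moment': array([ 0.019,  0.008, -0.012]), 'finger_force': 0.0, 'finger_gap': 85.37914983216595} -18.700000000000003
```

View pics/scene0.png

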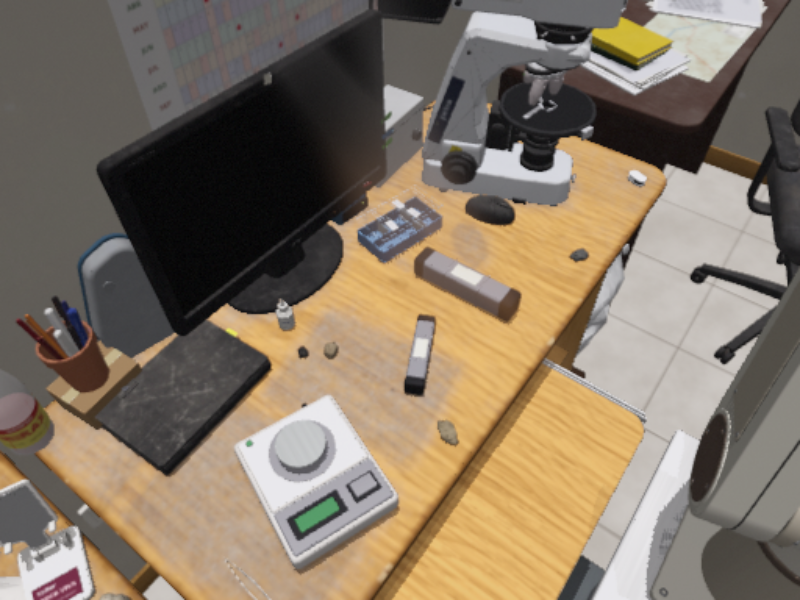

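View pics/top0.png

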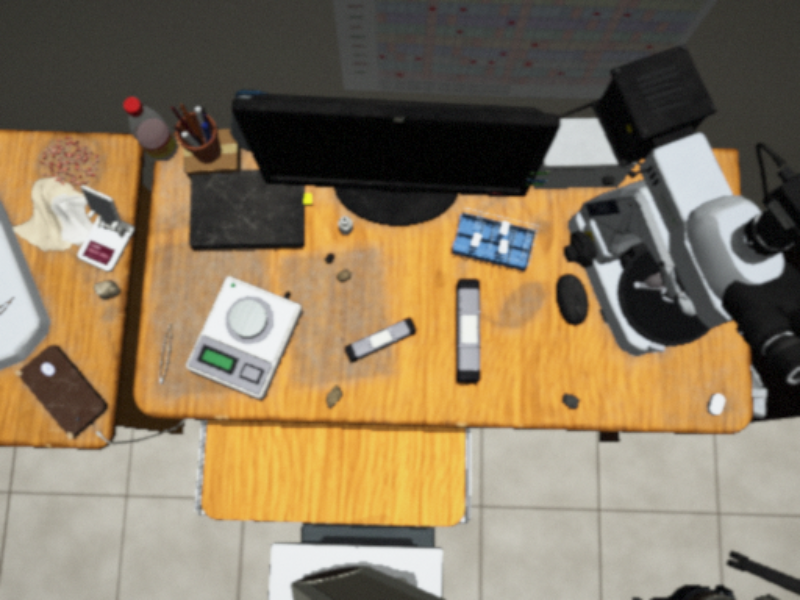

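Two candidate tubes appear in the top view: the larger at about (468,330) and a smaller one at about (380,340). The one at (468,330) looks like the 200 mm tube. The scale is at about (245,335), with its pan at (248,318) and its key at (251,373). I'll confirm in an enlarged crop.

```bash
cat > h.py <<'E'
import cv2, numpy as np
from plant import manip
np.set_printoptions(precision=3,suppress=True)
def px2w(c,uv,z):
    "full-res pixel -> world point on plane z"
    d=c["pose"][:3,:3]@np.linalg.solve(c["mtx"],[uv[0],uv[1],1.]); t=c["pose"][:3,3]
    return t+d*(z-t[2])/d[2]
def w2px(c,p):
    q=c["mtx"]@(np.linalg.inv(c["pose"])@[*p,1])[:3]; return q[:2]/q[2]
E
python3 - <<'E'
from h import *
c=manip.camera("top")
im=cv2.resize(c["color"][165:265,110:350,::-1],None,fx=3.3,fy=3.3,interpolation=cv2.INTER_CUBIC)
cv2.imwrite("pics/crop1.png",im)
s=.64
f=lambda u,v,z:print(px2w(c,(u*s,v*s),z))
for u,v,z in[(468,283,44),(468,380,44),(380,340,30),(348,358,30),(413,322,30),(248,318,68),(251,373,52)]: f(u,v,z)
E
```

```text
[ 645.188 -198.929   44.   ]
[ 458.131 -200.852   44.   ]
[531.579 -32.871  30.   ]
[495.114  27.009  30.   ]
[568.43  -95.218  30.   ]
[560.204 215.177  68.   ]
[458.722 205.923  52.   ]
```

View pics/crop1.png

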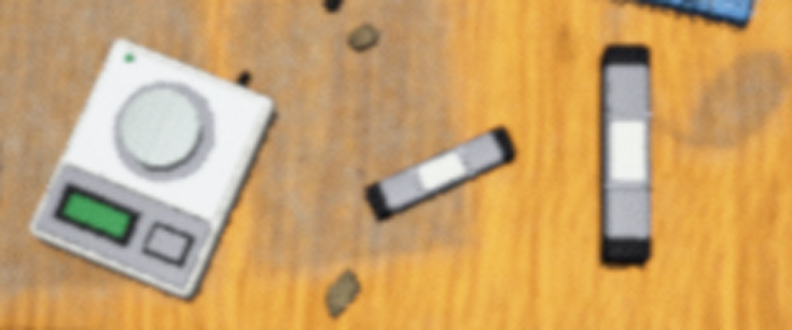

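The crop shows the larger tube at crop (627,153), about 215 px long (≈195 mm), running along world x. The smaller one, at (440,172), is about 150 px (≈135 mm), so it is the look-alike. The pan is at (160,126) and the key at (167,244). I'll refine the poses with silhouettes in both cameras.

```bash
cat > fit.py <<'E'
from h import *
from scipy.optimize import minimize
def hullmask(c,pts):
    h=cv2.convexHull(np.array([w2px(c,p) for p in pts],np.float32)*4)
    m=np.zeros((384*4,512*4),np.uint8); cv2.fillPoly(m,[np.round(h).astype(int)],1); return m
def box(x,y,a,L,W,z0,z1):
    ca,sa=np.cos(a),np.sin(a)
    return [(x+ca*u-sa*v,y+sa*u+ca*v,z) for u in(-L/2,L/2) for v in(-W/2,W/2) for z in(z0,z1)]
def seg(c,guess,satmax):
    "unsaturated/dark region near the guessed box"
    im=cv2.resize(c["color"],None,fx=4,fy=4,interpolation=cv2.INTER_CUBIC)
    hsv=cv2.cvtColor(im,cv2.COLOR_RGB2HSV)
    m=((hsv[...,1]<satmax)|(hsv[...,2]<60)).astype(np.uint8)
    m&=cv2.dilate(hullmask(c,guess),np.ones((61,61)))
    n,l,s,_=cv2.connectedComponentsWithStats(m); return (l==1+s[1:,4].argmax()).astype(np.uint8)
def fit(cs,x0,L,W,z0,z1,satmax):
    ms=[seg(c,box(*x0,L,W,z0,z1),satmax) for c in cs]
    def cost(p):
        r=0
        for c,m in zip(cs,ms):
            h=hullmask(c,box(p[0],p[1],p[2]/100,L,W,z0,z1)); r+=1-(h&m).sum()/(h|m).sum()
        return r
    p0=np.array([x0[0],x0[1],x0[2]*100])
    r=minimize(cost,p0,method="Nelder-Mead",options=dict(initial_simplex=[p0,p0+[10,0,0],p0+[0,10,0],p0+[0,0,8]],xatol=.1,fatol=1e-4))
    return r.x[0],r.x[1],r.x[2]/100,r.fun
E
python3 - <<'E'
from fit import *
T=manip.camera("top");S=manip.camera("scene")
for cs in([T],[S],[T,S]):
    print("tube",fit(cs,(550,-200,0.),200,44,0,44,90))
    print("scale",fit(cs,(530,205,-.4+.8*0),196,160,0,46,90))
f=lambda u,v,z:px2w(T,(110+u/3.3-.35,165+v/3.3-.35,),z)
print("pan",f(160,126,68),"key",f(167.5,244,52)); print("label",f(628,151,44))
E
```

```text
tube (np.float64(556.3787615740741), np.float64(-202.8284143518519), np.float64(-0.0027662037037037034), np.float64(0.14822236216866091))
scale (np.float64(530.8886090850749), np.float64(230.05100897694913), np.float64(-0.3547151856344354), np.float64(0.08089710283139862))
tube (np.float64(580.5206513720996), np.float64(-203.5619767405169), np.float64(-0.02418167307289283), np.float64(0.27888097417326596))
scale (np.float64(536.5818516408622), np.float64(224.40112856710212), np.float64(-0.39162924082088874), np.float64(0.2319420814479638))
tube (np.float64(557.2871710954568), np.float64(-202.13676138540663), np.float64(-0.02644280465164525), np.float64(0.4449839249483595))
scale (np.float64(531.9148969108654), np.float64(227.81061158516513), np.float64(-0.38497405691206604), np.float64(0.34413742321441076))
pan [562.205 217.025  68.   ] key [459.085 206.627  52.   ]
label [ 555.841 -201.135   44.   ]
```

{"api": "send_rows", "payload": {"plan": [[[0.12, -0.15, 0], [0, 0, -0.11], 0], [[0.25, -0.3, 0], [0, 0, -0.22], 0], [[0.37, -0.45, 0], [0, 0, -0.33], 0], [[0.5, -0.6, 0], [0, 0, -0.44], 0], [[0.62, -0.75, 0], [0, 0, -0.55], 0], [[0.62, -0.75, 0], [0, 0, -0.66], 0], [[0.62, -0.75, 0], [0, 0, -0.77], 0], [[0.62, -0.75, 0], [0, 0, -0.88], 0], [[0.62, -0.75, 0], [0, 0, -1.0], 0], [[0.62, -0.75, 0], [0, 0, -1.0], 0]]}}

```text
time: 1.5
ee_pos: [286.4, -139.2, 231.3]
eef_rot: [[-0.222, 0.975, 0.0], [0.975, 0.222, -0.0], [-0.0, 0.0, -1.0]]
wrist_force: [-0.4, -0.0, -0.0]
finger_gap: 0.2
finger_force: 0.0
```

```bash
cat >> h.py <<'E'
def to(p,yaw=None,o=None):
    "shift and turn, in the units of the moves, to world p with tool down and tool x at yaw"
    from scipy.spatial.transform import Rotation as Ro
    o=o or manip.observe(); R=o["eef_rot"]; print("pos",o["ee_pos"],"q",o["joint_pos"],"t",o["time"],"F",o["wrist_force"],"M",o["moment"],"gap",o["finger_gap"])
    print("yaw",np.arctan2(R[1,0],R[0,0]),"shift",R.T@(np.array(p)-o["ee_pos"])/400)
    if yaw is not None:
        c,s=np.cos(yaw),np.sin(yaw); print("turn",Ro.from_matrix(R.T@np.array([[c,s,0],[s,-c,0],[0,0,-1]])).as_rotvec()/(np.pi/2))
E
python3 -c "
from h import *
to((459,206.6,70),2.77)"
```

```text
pos [ 286.433 -139.215  231.302] q [-0.452 -0.125 -0.388  1.308  0.     0.894] t 1.5 F [-0.428 -0.004 -0.002] M [ 0.061  0.049 -0.025] gap 0.1884967791674245
yaw 1.7949078881851488 shift [0.747 0.613 0.403]
turn [ 0.     0.    -0.621]
```

{"api": "send_rows", "payload": {"plan": [[[0.12, 0.1, 0], [0, 0, -0.11], 0], [[0.24, 0.2, 0], [0, 0, -0.22], 0], [[0.36, 0.3, 0], [0, 0, -0.33], 0], [[0.48, 0.4, 0], [0, 0, -0.44], 0], [[0.6, 0.5, 0.05], [0, 0, -0.54], 0], [[0.7, 0.58, 0.15], [0, 0, -0.62], 0], [[0.747, 0.613, 0.25], [0, 0, -0.62], 0], [[0.747, 0.613, 0.35], [0, 0, -0.62], 0], [[0.747, 0.613, 0.35], [0, 0, -0.62], 0], [[0.747, 0.613, 0.35], [0, 0, -0.62], 0]]}}

```text
time: 2.75
ee_pos: [459.4, 206.7, 92.6]
eef_rot: [[-0.931, 0.364, 0.001], [0.364, 0.931, 0.001], [-0.001, 0.001, -1.0]]
wrist_force: [-0.1, -0.8, 0.5]
finger_gap: 0.0
finger_force: 0.0
```

Run:
```python
from h import *
to((459,206.6,53),2.77)
c=manip.camera("scene")
u,v=w2px(c,(459,206.6,52)).astype(int); print(u,v)
a=cv2.resize(c["color"][v-60:v+60,u-70:u+70,::-1],None,fx=4,fy=4,interpolation=cv2.INTER_CUBIC)
cv2.imwrite("pics/key.png",a)
```

```text
pos [459.356 206.675  92.57 ] q [ 0.423  0.353 -0.223  0.994 -0.     0.796] t 2.75 F [-0.06  -0.755  0.536] M [-0.051  0.001  0.045] gap 0.026817706431848384
yaw 2.768535581886949 shift [ 0.001 -0.001  0.099]
turn [ 0.001  0.001 -0.001]
233 310
```

View pics/key.png

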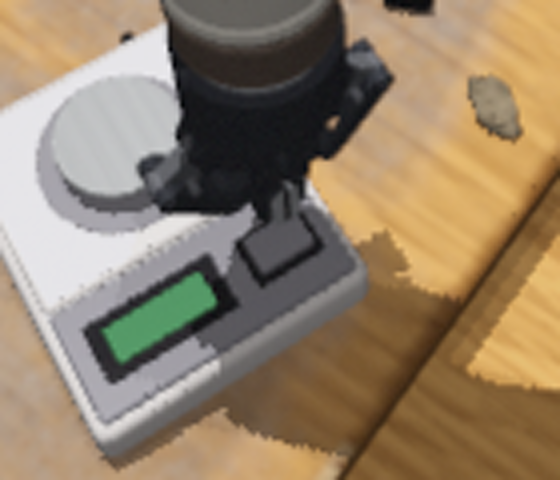

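The picture shows the fingers right above the key, which is at (279,247) in the crop. I'll press it gently.

{"api": "send_rows", "payload": {"plan": [[[0.001, 0, 0.05], [0, 0, 0], 0], [[0.001, 0, 0.09], [0, 0, 0], 0], [[0.001, 0, 0.1], [0, 0, 0], 0], [[0.001, 0, 0.104], [0, 0, 0], 0], [[0.001, 0, 0.108], [0, 0, 0], 0], [[0.001, 0, 0.111], [0, 0, 0], 0], [[0.001, 0, 0.112], [0, 0, 0], 0], [[0.001, 0, 0.112], [0, 0, 0], 0]]}}

```text
time: 3.8
ee_pos: [459.1, 206.9, 48.4]
eef_rot: [[-0.932, 0.363, 0.003], [0.363, 0.932, 0.0], [-0.002, 0.001, -1.0]]
wrist_force: [-2.3, -2.1, 10.9]
finger_gap: -0.3
finger_force: 5.7
```

{"api": "send_rows", "payload": {"plan": [[[0, 0, -0.05], [0, 0, 0], 0], [[0, 0, -0.18], [0, 0, 0], 0], [[0, 0, -0.3], [0, 0, 0], 40], [[-0.07, -0.1, -0.34], [0, 0, -0.05], 85], [[-0.15, -0.22, -0.34], [0, 0, -0.1], 85], [[-0.24, -0.35, -0.34], [0, 0, -0.15], 85], [[-0.33, -0.48, -0.34], [0, 0, -0.2], 85], [[-0.42, -0.61, -0.34], [0, 0, -0.237], 85], [[-0.51, -0.74, -0.34], [0, 0, -0.237], 85], [[-0.57, -0.83, -0.34], [0, 0, -0.237], 85], [[-0.597, -0.865, -0.34], [0, 0, -0.237], 85], [[-0.597, -0.865, -0.34], [0, 0, -0.237], 85]]}}

```text
time: 5.3
ee_pos: [555.4, -202.7, 182.1]
eef_rot: [[-1.0, 0.0, -0.0], [0.0, 1.0, 0.001], [0.0, 0.001, -1.0]]
wrist_force: [0.3, 0.8, -0.7]
finger_gap: 85.0
finger_force: 0.0
```

Run:
```python
from h import *
to((556,-202,6),np.pi-.003)
c=manip.camera("scene")
u,v=w2px(c,(520,-202,44)).astype(int); print(u,v)
a=cv2.resize(c["color"][v-70:v+70,u-80:u+80,::-1],None,fx=4,fy=4,interpolation=cv2.INTER_CUBIC)
cv2.imwrite("pics/t1.png",a)
```

```text
pos [ 555.355 -202.691  182.144] q [-0.35   0.445  0.17   1.296  0.001 -0.35 ] t 5.3 F [ 0.305  0.829 -0.671] M [-0.023 -0.004 -0.048] gap 84.95024601814531
yaw 3.1412132903116627 shift [-0.002  0.001  0.44 ]
turn [ 0.    -0.     0.002]
310 181
```

View pics/t1.png

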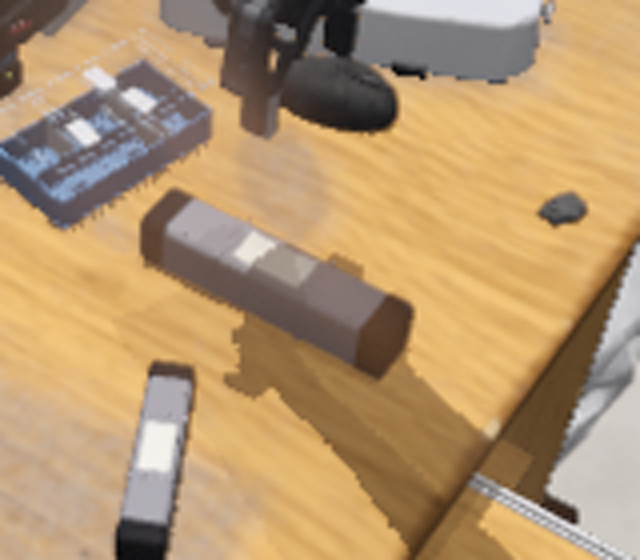

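The fingers are above the tube's middle, astride it, and the label is in line at (270,255). I'll descend, close and try a small lift.

{"api": "send_rows", "payload": {"plan": [[[0, 0, 0.1], [0, 0, 0], 85], [[0, 0, 0.22], [0, 0, 0], 85], [[0, 0, 0.34], [0, 0, 0], 85], [[0, 0, 0.41], [0, 0, 0], 85], [[0, 0, 0.445], [0, 0, 0], 70], [[0, 0, 0.445], [0, 0, 0], 50], [[0, 0, 0.445], [0, 0, 0], 40], [[0, 0, 0.445], [0, 0, 0], 35], [[0, 0, 0.445], [0, 0, 0], 35], [[0, 0, 0.445], [0, 0, 0], 35]]}}

```text
time: 6.6
ee_pos: [556.0, -201.9, 5.7]
eef_rot: [[-1.0, -0.002, 0.002], [-0.002, 1.0, 0.0], [-0.002, 0.0, -1.0]]
wrist_force: [-1.2, 4.0, 5.2]
finger_gap: 43.9
finger_force: 62.7
```

```bash
python3 -c "
from h import *
to((600,-202,4))"
```

```text
pos [ 556.019 -201.932    5.689] q [-0.349  0.602 -0.069  0.899  0.001 -0.35 ] t 6.6 F [-1.164  4.038  5.239] M [0.694 0.204 0.097] gap 43.85595405931236
yaw -3.1399512027499408 shift [-0.11  -0.     0.004]
```

{"api": "send_rows", "payload": {"plan": [[[0, 0, -0.004], [0, 0, 0], 35], [[0, 0, -0.008], [0, 0, 0], 35], [[0, 0, -0.012], [0, 0, 0], 35], [[0, 0, -0.012], [0, 0, 0], 35], [[0, 0, -0.012], [0, 0, 0], 35], [[0, 0, -0.012], [0, 0, 0], 35]]}}

```text
time: 7.35
ee_pos: [555.1, -202.2, 9.1]
eef_rot: [[-1.0, -0.001, -0.0], [-0.001, 1.0, 0.0], [0.0, 0.0, -1.0]]
wrist_force: [-0.6, -0.4, -6.0]
finger_gap: 43.6
finger_force: 61.4
```

```bash
python3 -c "
from h import *
to((600,-202,4))"
```

```text
pos [ 555.069 -202.165    9.11 ] q [-0.349  0.597 -0.065  0.908 -0.    -0.35 ] t 7.35 F [-0.598 -0.37  -5.966] M [0.004 0.285 0.038] gap 43.560245173383905
yaw -3.1404352784433622 shift [-0.112  0.     0.013]
```

Weight is about 6 N and My is +0.285 N·m, so the balance point lies about 48 mm towards +x. I'll set the tube down and regrip there.

{"api": "send_rows", "payload": {"plan": [[[0, 0, 0.004], [0, 0, 0], 35], [[0, 0, 0.008], [0, 0, 0], 35], [[0, 0, 0.011], [0, 0, 0], 35], [[0, 0, 0.011], [0, 0, 0], 50], [[0, 0, 0.011], [0, 0, 0], 75], [[-0.04, 0, 0.011], [0, 0, 0], 75], [[-0.08, 0, 0.011], [0, 0, 0], 75], [[-0.12, 0, 0.011], [0, 0, 0], 75], [[-0.12, 0, 0.011], [0, 0, 0], 60], [[-0.12, 0, 0.011], [0, 0, 0], 35], [[-0.12, 0, 0.011], [0, 0, 0], 35], [[-0.12, 0, 0.011], [0, 0, 0], 35]]}}

```text
time: 8.85
ee_pos: [602.9, -201.9, 5.1]
eef_rot: [[-1.0, -0.001, -0.0], [-0.001, 1.0, 0.0], [0.0, 0.0, -1.0]]
wrist_force: [0.2, 1.3, 1.6]
finger_gap: 43.2
finger_force: 63.1
```

```bash
python3 -c "
from h import *
to((603,-202,9))"
```

```text
pos [ 602.903 -201.937    5.123] q [-0.323  0.677  0.074  0.968  0.    -0.325] t 8.85 F [0.195 1.334 1.569] M [0.231 0.058 0.048] gap 43.16500554804121
yaw -3.1404465433279105 shift [-0.   -0.   -0.01]
```

{"api": "send_rows", "payload": {"plan": [[[0, 0, -0.004], [0, 0, 0], 35], [[0, 0, -0.008], [0, 0, 0], 35], [[0, 0, -0.014], [0, 0, 0], 35], [[0, 0, -0.014], [0, 0, 0], 35], [[0, 0, -0.014], [0, 0, 0], 35], [[0, 0, -0.014], [0, 0, 0], 35]]}}

```text
time: 9.6
ee_pos: [603.2, -202.1, 10.4]
eef_rot: [[-1.0, -0.001, -0.0], [-0.001, 1.0, 0.0], [0.0, 0.0, -1.0]]
wrist_force: [-0.4, 0.6, -6.2]
finger_gap: 43.3
finger_force: 62.5
```

```bash
python3 -c "
from h import *
to((603,-202,9))
for i in range(6):
  manip.camera('top'); o=manip.observe(); print(o['wrist_force'],o['moment'])"
```

```text
pos [ 603.178 -202.118   10.404] q [-0.323  0.671  0.08   0.979 -0.    -0.324] t 9.6 F [-0.404  0.609 -6.21 ] M [ 0.036 -0.032 -0.053] gap 43.26820934255683
yaw -3.1404452123607434 shift [0.    0.    0.004]
[ 0.643  0.749 -5.912] [-0.026 -0.017 -0.043]
[ 0.595 -0.775 -6.689] [-0.042 -0.061 -0.035]
[-0.131 -0.663 -5.243] [ 0.058 -0.06   0.071]
[ 0.473  0.736 -6.346] [-0.008 -0.005  0.067]
[ 0.116 -0.621 -5.105] [-0.014  0.033  0.008]
[-1.099 -0.073 -6.299] [-0.017 -0.006  0.051]
```

The moment is now about zero and the weight about 6 N, so the tube is held within a few mm of its balance point. Next is the lift and carry.

{"api": "send_rows", "payload": {"plan": [[[0, 0, -0.015], [0, 0, 0], 35], [[0, 0, -0.05], [0, 0, 0], 35], [[0, 0, -0.1], [0, 0, 0], 35], [[0, 0, -0.16], [0, 0, 0], 35], [[0, 0, -0.22], [0, 0, 0], 35], [[0, 0, -0.27], [0, 0, 0], 35], [[0, 0, -0.3], [0, 0, 0], 35], [[0, 0, -0.315], [0, 0, 0], 35], [[0, 0, -0.315], [0, 0, 0], 35]]}}

```text
time: 11.02
ee_pos: [603.3, -202.2, 136.6]
eef_rot: [[-1.0, -0.001, 0.0], [-0.001, 1.0, -0.0], [-0.0, -0.0, -1.0]]
wrist_force: [-0.0, 0.7, -5.5]
finger_gap: 43.6
finger_force: 62.5
```

{"api": "send_rows", "payload": {"plan": [[[0, 0.01, 0], [0, 0, 0], 35], [[0, 0.04, 0], [0, 0, 0], 35], [[0.01, 0.085, 0], [0, 0, 0], 35], [[0.02, 0.135, 0], [0, 0, 0], 35], [[0.03, 0.19, 0], [0, 0, 0], 35], [[0.04, 0.245, 0], [0, 0, 0], 35], [[0.05, 0.3, 0], [0, 0, 0], 35], [[0.055, 0.355, 0], [0, 0, 0], 35], [[0.06, 0.405, 0], [0, 0, 0], 35], [[0.065, 0.445, 0], [0, 0, 0], 35], [[0.065, 0.47, 0], [0, 0, 0], 35], [[0.065, 0.48, 0], [0, 0, 0], 35]]}}

```text
time: 12.52
ee_pos: [577.2, -9.7, 136.5]
eef_rot: [[-1.0, -0.002, 0.0], [-0.002, 1.0, -0.0], [-0.0, -0.0, -1.0]]
wrist_force: [-0.0, -0.7, -5.7]
finger_gap: 43.4
finger_force: 62.5
```

Run:
```python
from h import *
to((564,217,135),np.pi)
c=manip.camera("scene")
cv2.imwrite("pics/carry.png",cv2.resize(c["color"][100:350,100:400,::-1],None,fx=2.3,fy=2.3,interpolation=cv2.INTER_CUBIC))
```

```text
pos [577.176  -9.678 136.488] q [-0.017  0.447  0.049  1.173 -0.    -0.018] t 12.525 F [-0.04  -0.677 -5.709] M [-0.027 -0.01  -0.002] gap 43.36095843511846
yaw -3.1399957964731224 shift [0.032 0.567 0.004]
turn [-0.     0.     0.001]
```

View pics/carry.png

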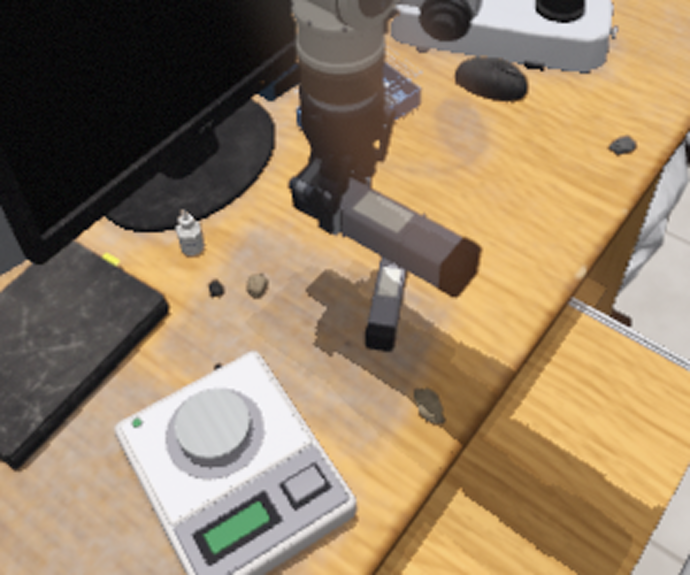

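The tube hangs level in the gripper at (400,235), and the pan is clear at (212,425). I'll carry it on to above the pan.

{"api": "send_rows", "payload": {"plan": [[[0, 0.01, 0], [0, 0, 0], 35], [[0.005, 0.04, 0], [0, 0, 0], 35], [[0.01, 0.09, 0], [0, 0, 0], 35], [[0.015, 0.15, 0], [0, 0, 0], 35], [[0.02, 0.22, 0], [0, 0, 0], 35], [[0.025, 0.29, 0], [0, 0, 0], 35], [[0.03, 0.36, 0], [0, 0, 0], 35], [[0.032, 0.43, 0], [0, 0, 0], 35], [[0.032, 0.49, 0], [0, 0, 0], 35], [[0.032, 0.535, 0], [0, 0, 0], 35], [[0.032, 0.56, 0], [0, 0, 0], 35], [[0.032, 0.567, 0], [0, 0, 0], 35]]}}

```text
time: 14.08
ee_pos: [563.8, 217.1, 136.4]
eef_rot: [[-1.0, -0.002, -0.0], [-0.002, 1.0, -0.0], [0.0, -0.0, -1.0]]
wrist_force: [0.2, 0.1, -6.2]
finger_gap: 43.4
finger_force: 62.5
```

{"api": "send_rows", "payload": {"plan": [[[0, 0, 0.005], [0, 0, 0], 35], [[0, 0, 0.025], [0, 0, 0], 35], [[0, 0, 0.055], [0, 0, 0], 35], [[0, 0, 0.085], [0, 0, 0], 35], [[0, 0, 0.11], [0, 0, 0], 35], [[0, 0, 0.13], [0, 0, 0], 35], [[0, 0, 0.14], [0, 0, 0], 35], [[0, 0, 0.145], [0, 0, 0], 35], [[0, 0, 0.147], [0, 0, 0], 35], [[0, 0, 0.147], [0, 0, 0], 35]]}}

```text
time: 15.32
ee_pos: [564.2, 216.8, 78.0]
eef_rot: [[-1.0, -0.001, 0.001], [-0.001, 1.0, 0.0], [-0.001, 0.0, -1.0]]
wrist_force: [-0.6, 0.2, -5.2]
finger_gap: 43.3
finger_force: 62.5
```

Run:
```python
from h import *
to((564,217,69),np.pi)
c=manip.camera("scene")
u,v=w2px(c,(510,217,70)).astype(int)
cv2.imwrite("pics/low.png",cv2.resize(c["color"][v-75:v+75,u-90:u+90,::-1],None,fx=4,fy=4,interpolation=cv2.INTER_CUBIC))
```

```text
pos [564.189 216.756  78.048] q [0.367 0.546 0.05  1.074 0.    0.366] t 15.325 F [-0.55   0.213 -5.199] M [0.009 0.025 0.058] gap 43.2634498470602
yaw -3.1403363767945454 shift [0.    0.001 0.023]
turn [0.    0.    0.001]
```

View pics/low.png

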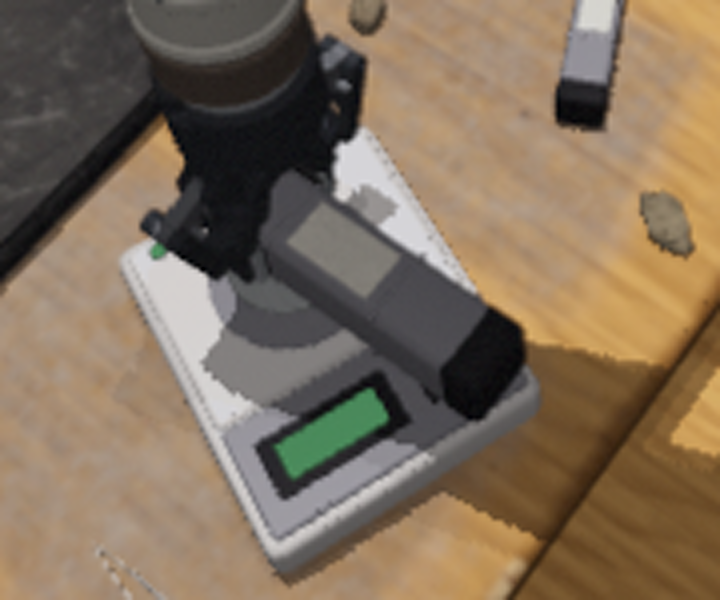

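The tube is level just above the pan, with its light end over the panel and clear of it. I'll lower it slowly.

{"api": "send_rows", "payload": {"plan": [[[0, 0, 0.004], [0, 0, 0], 35], [[0, 0, 0.008], [0, 0, 0], 35], [[0, 0, 0.01], [0, 0, 0], 35], [[0, 0, 0.012], [0, 0, 0], 35], [[0, 0, 0.014], [0, 0, 0], 35], [[0, 0, 0.016], [0, 0, 0], 35], [[0, 0, 0.018], [0, 0, 0], 35], [[0, 0, 0.02], [0, 0, 0], 35], [[0, 0, 0.022], [0, 0, 0], 35], [[0, 0, 0.022], [0, 0, 0], 35]]}}

```text
time: 16.62
ee_pos: [564.0, 216.6, 69.3]
eef_rot: [[-1.0, -0.001, 0.0], [-0.001, 1.0, 0.0], [-0.0, 0.0, -1.0]]
wrist_force: [-1.7, -0.6, -0.2]
finger_gap: 43.4
finger_force: 62.7
```

Run:
```python
from h import *
to((564,217,69),np.pi)
F=[];M=[]
for i in range(8): manip.camera("top"); o=manip.observe(); F.append(o['wrist_force']);M.append(o['moment'])
print(np.mean(F,0),np.mean(M,0))
```

```text
pos [563.991 216.611  69.252] q [ 0.367  0.554  0.039  1.055 -0.     0.366] t 16.625 F [-1.694 -0.586 -0.222] M [-0.203  0.504  0.011] gap 43.430004846438294
yaw -3.1404126879866907 shift [-0.     0.001  0.001]
turn [0.    0.    0.001]
[-1.986 -0.512 -0.042] [-0.18   0.488  0.001]
```

The full weight is on the pan (Fz ≈ 0) and z matches the expected sink. I'll release gently.

{"api": "send_rows", "payload": {"plan": [[[0, 0, 0], [0, 0, 0], 44], [[0, 0, 0], [0, 0, 0], 46], [[0, 0, 0], [0, 0, 0], 50], [[0, 0, 0], [0, 0, 0], 60], [[0, 0, 0], [0, 0, 0], 75], [[0, 0, 0], [0, 0, 0], 80], [[0, 0, -0.03], [0, 0, 0], 80], [[0, 0, -0.1], [0, 0, 0], 80], [[0, 0, -0.2], [0, 0, 0], 80], [[0, 0, -0.32], [0, 0, 0], 80], [[0, 0, -0.4], [0, 0, 0], 80], [[0, 0, -0.4], [0, 0, 0], 80]]}}

```text
time: 18.52
ee_pos: [565.9, 217.4, 233.5]
eef_rot: [[-1.0, -0.001, 0.008], [-0.001, 1.0, 0.003], [-0.008, 0.003, -1.0]]
wrist_force: [-0.0, -0.1, -0.1]
finger_gap: 79.9
finger_force: 0.0
```

{"api": "send_rows", "payload": {"plan": [[[0.05, -0.05, 0], [0, 0, 0], 80], [[0.12, -0.15, 0], [0, 0, 0], 80], [[0.2, -0.27, 0], [0, 0, 0], 80], [[0.3, -0.4, 0], [0, 0, 0], 80], [[0.4, -0.5, 0], [0, 0, 0], 80], [[0.45, -0.6, 0], [0, 0, 0], 80], [[0.45, -0.7, 0], [0, 0, 0], 80], [[0.45, -0.75, 0], [0, 0, 0], 80], [[0.45, -0.75, 0], [0, 0, 0], 80]]}}

```text
time: 19.65
ee_pos: [383.6, -84.5, 228.2]
eef_rot: [[-1.0, 0.002, -0.001], [0.002, 1.0, 0.0], [0.001, 0.0, -1.0]]
wrist_force: [-0.3, 0.5, -0.4]
finger_gap: 79.8
finger_force: 0.0
```

Run:
```python
from fit import *
T=manip.camera("top");S=manip.camera("scene")
def grab(c,n,fx):
    u,v=w2px(c,(510,217,70)).astype(int); return cv2.resize(c["color"][v-65:v+65,u-65:u+65,::-1],(395,395),interpolation=cv2.INTER_CUBIC)
cv2.imwrite("pics/end.png",np.hstack([grab(T,0,0),grab(S,0,0)]))
print("time",manip.observe()["time"])
```

```text
time 19.75
```

View pics/end.png

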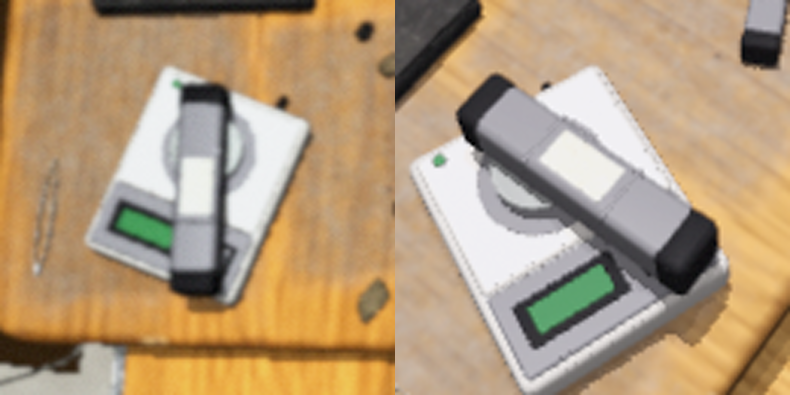

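The tube lies across the pan at (200,150) on the left, and in the right view its near end seems to float above the panel. I'll check that it is level with one overlay of a level box at z 64–108.

Run:
```python
from fit import *
S=manip.camera("scene"); k=4
u,v=w2px(S,(510,217,70)).astype(int)
im=cv2.resize(S["color"][v-65:v+65,u-70:u+70,::-1],None,fx=k,fy=k,interpolation=cv2.INTER_CUBIC)
B=box(517,217,0,200,44,64.2,108.2)
q=[tuple(int(t) for t in (w2px(S,p)-[u-70,v-65]+.5)*k) for p in B]
for i in range(8):
    for b in(1,2,4):
        if not i&b: cv2.line(im,q[i],q[i|b],(0,0,255),1,cv2.LINE_AA)
cv2.imwrite("pics/over.png",im)
```

```text
(no output)
```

View pics/over.png

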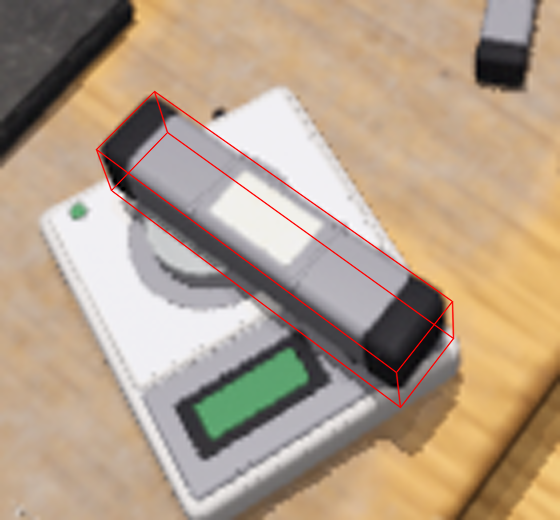

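The overlay fits: the long edges are parallel to the level box at both ends, apart from the rounded caps, and the near end does not sag. The arm is clear, so I'm handing in.

```bash
python3 -c "
from plant import manip
print(manip.finish_job())"
```

```text
the job is handed in; nothing more can be done
None
```

I pressed the zero key to its stop, carried the larger tube held near its balance point (about 45 mm from the middle) and set it level on the pan alone, then handed the job in at about 20 s; the display was too coarse to read a zero or a weight.

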